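# Roll the brass tube onto the red line of the jeweller's pad

### The arm

A 7-joint arm with a two-finger parallel gripper is mounted at the origin on the work surface. World frame = base frame: x ahead of the robot, y to its left, z up, the work surface at z = 0. Lengths are in m, angles in rad, forces in N, time in s.
With the tool pointing down it reaches from about 0.4 to 0.85 m from the base axis. Payload 4.5 kg.
Tool frame: the origin (TCP) lies where the fingers leave the gripper's body, on its centre line; the fingertips stand 64 mm ahead of it and the grasp point (between the pads) lies 45 mm ahead of it; z points along the fingers, y is the direction in which the jaws open and shut (so a half turn about z gives the same grasp; the last joint's range is limited). The gripper opens to 88 mm and grips with 3 to 60 N. Pads are 18 mm wide; open, the fingers measure 123 mm over their backs; the gripper's body (75 mm by 187 mm) begins 45 mm behind the grasp point.
Start: joints at [1.361, 0.689, -0.195, 1.565, 0.157, 0.902, -0.215], TCP at [0.151, -0.607, 0.303] pointing down, gripper open.
Joint ranges: [-3.01, 3.01], [-0.46, 2.08], [-1.47, 1.51], [0.13, 2.56], [-1, 4.14], [0.04, 2.09], [-2.66, 2.66]. Speed limits (rad/s): [2.57, 2.57, 3.14, 3.14, 3.14, 3.14, 3.14].

### API

Orientations are given as a unit quaternion [x, y, z, w].
In Python, from plant import monitor, snapshot, workorder, finder gives the robot as it stands.
- The arm moves only by the tool carry_out, never from a script. Its argument "motion" is one flat list of numbers, 6 for each row, row after row: the shift along the tool's x, y, z in cm, then the turn, a rotation vector about the tool's x, y, z in rad. In form: [x, y, z, rx, ry, rz, x, y, z, rx, ry, rz, ...]. A call has 1 to 8 rows; each row shifts and turns the commanded pose from where the row before left it, along the tool's axes as they then stand; what a row does not reach is not made up. A row lasts 1/8 s, in which the tool goes at most 62.5 mm and 10.7 degrees, less where a joint would pass 70% of its speed; a pose out of reach is approached as far as the arm can. A call with a gripper value outside its range is refused whole. "hand" is the finger opening in cm, from 0 to 8.81, set as the call begins (left out, the last holds). The fingers move at their own pace and stop on an object; "grip_force" is the grip in N (left out, the last holds). Time passes only in rows, so rows that do not move let the fingers close. It gives the time, the measured TCP pose, the force and the opening at its end, in the units of the state.
- monitor.get_state(): the state, without advancing time (a new reading comes with each control period).
- snapshot(name): name is "scene" or "top" or "wrist"; returns a dict with "frame" (400x640x3 uint8, red, green, blue), "range_z" (400x640 float32, m along the optical axis (not along the pixel's ray), 0 where there is no reading), "fx", "fy", "cx", "cy" (pixels), "rvec" (rotation vector, rad) and "tvec" (3), from world to camera coordinates, as OpenCV has them; the wrist camera has in their place "hand_eye" (4x4, takes a point from camera to tool coordinates, whose origin is the TCP and whose axes are the flange's). Camera axes: x right, y down, z forward; pixel columns grow to the right and rows downward; lengths in m; the calibration is good to about 2 mm. A picture is of the moment at which its call begins: read the wrist's pose just before it.
- workorder.finish_job(): hands the job in, once; it reports no verdict.
Trained networks look in a picture, given as the dict that the camera call returned (one of the last four; its "shot" number tells which), for a name from the list of things; names that differ only in an ending like _2 or _b are one class to them, and where a whole thing is asked for, a point or a joint stands for the part that bears it (a point fixed in the world has none). Each returns a list of dicts, best first, with "p" (0 to 1); they miss things now and then, are a little off and sometimes report something else, mostly with a low value. They report only what shows in the picture. A call takes as long as a camera call. They do not tell look-alikes from the thing itself.
- finder.masks_of(picture, thing): "pixels" (400x640 bool, what is visible of it) and "extent" ([left, top, right, bottom] in pixels, round what is visible of it).
The state is a dict: "clock": time; "q": joint angles; "qd": joint speeds; "joint_torque": joint torques, N m; "tool_pos": TCP position; "eef_rot": TCP orientation; "contact_force": force on the tool from outside, world axes, zero at the start; "moment": the same for the moment, N m; "opening": opening from 0.0 (shut) to 1.0 (fully open).
Only numpy, scipy, OpenCV 4.12 (cv2) and the standard library are available. Lean on these libraries where they do the work, as an engineer would, in place of code of your own. Each camera call takes 0.05 s, during which the arm holds its last target. There are 200 camera calls.

### The job

On the jeweller's grey felt pad, push the top of the lying brass tube sideways with closed fingertips so that it rolls, rather than skids, across the pad until it rests centred on the red line and parallel to it, ready for marking; several short strokes are fine. Do not straddle, grip or lift the tube, and leave everything else on the pad and bench where it is. Finish with the tube at rest on the line and the hand clear of it.

Things in the scene. Friction and masses are not known exactly. Their poses are not given: they have to be found in the camera images.
- pad: Fixed level pad, grey felt on dark wood, 280 x 280 x 12 mm, on the white bench. Origin: centre of its underside (z = 0); the felt top is 12 mm above it. z up. A red painted line, 6 mm wide, 256 mm long, flush with the felt, runs along the pad's own x through its centre (pad y = 0). The tube starts at pad y of +55 to +90 or -55 to -90 mm and rolls along the pad's y.
- tube: Loose brass tube, black ends, 36 mm diameter, 130 mm long, 0.2 to 0.42 kg, lying within 3 degrees of parallel to the line. Origin: mid-length on its axis, 18 mm above the felt; top 36 mm above the felt. Own x along its length; y, z turn as it rolls. Blue stripe (own +z) is on top at start. Fingertips pressed on its top move it half as far as they go; let go slowly it stops at once.
- block: Loose plain steel bench block, 40 x 40 mm, 24 mm high, 0.3 kg, lying on the felt on the other side of the red line from the tube, its centre 55 to 90 mm from the line. Origin at the centre of its underside. To be left alone.
- tin: Little loose aluminium tin, 32 mm diameter, 30 mm high, standing near the pad's far edge (its +x edge). Origin at the centre of its underside. To be left alone.
- bezel: Small loose copper ring, 26 mm outer diameter, 8 mm high, lying near the pad's edge on the robot's side (its -x edge). Origin at the centre of its underside. To be left alone.
- mug: Orange mug holding thin tools, 80 mm diameter, 90 mm high, the tools reaching 175 mm above the bench, standing on the bench at the robot's right. Origin at the centre of its underside. To be left alone.
- hammer: Hammer 220 mm long lying on the bench at the robot's left. Origin at the underside, under its middle. To be left alone.
- screwdriver: Screwdriver with red handle, 170 mm long, lying on the bench at the robot's right. Origin at the underside, under its middle. To be left alone.
- jar: Glass jar with red lid, 60 mm diameter, 75 mm high, standing on the bench at the robot's left, beyond the hammer. Origin at the centre of its underside. To be left alone.
There are look-alikes about, which are no part of the job. What is shaped like the tube but green or purple is not meant.

How it is judged:
By the outcome, as a careful person would: the job done as asked, in the order asked, and still so for the second after the job is handed in, with the robot touching nothing.
It also fails if it takes over 58 s, if anything falls off the work surface, if the arm or the gripper's body presses on something with over 40 N, if the wrist force passes 120 N, or if a joint passes its speed limit or range.

## Working session

There is one attempt and no reset: what is moved stays moved. The work goes in short steps, Python scripts to look and compute and a tool call to move; the robot and the scene stay as the last step left them, time stands still between calls to the robot, and variables do not carry over. Pictures are saved under pics/ and viewed, about 8 in all and at most 12, crops included, and the job is handed in when it is done.

Besides the shell and the picture viewer there is one more tool, called after "Call:" by a JSON object that holds its "op" and its "data", one argument or row to a line. carry_out: Moves the arm, as the interface text tells. Its arguments: {"type":"object","properties":{"motion":{"type":"array"},"hand":{"type":"number"},"grip_force":{"type":"number"}},"required":["motion"]}

```bash
mkdir -p pics; cat > h.py <<'E'
import numpy as np, cv2
from plant import monitor, snapshot, workorder, finder
from scipy.spatial.transform import Rotation as R
def cloud(p):
    z=p["range_z"]; v,u=np.mgrid[0:400,0:640]
    c=np.stack([(u-p["cx"])/p["fx"]*z,(v-p["cy"])/p["fy"]*z,z],-1)
    Rm=cv2.Rodrigues(np.array(p["rvec"],float))[0]
    return (c-np.array(p["tvec"]).ravel())@Rm
def save(p,n,crop=None):
    im=p["frame"][:,:,::-1]
    cv2.imwrite(f"pics/{n}.png",im)
E
python3 - <<'E'
from h import *
s=monitor.get_state(); print({k:np.round(v,3) for k,v in s.items()})
for cam in ("top","scene"):
    p=snapshot(cam); save(p,cam+"0"); W=cloud(p)
    for t in ("tube","block","tin","bezel","pad","mug"):
        for d in finder.masks_of(p,t)[:3]:
            m=d["pixels"]&(p["range_z"]>0); P=W[m]
            if len(P)<10: continue
            print(cam,t,round(d["p"],2),d["extent"],np.round(np.median(P,0),3),np.round(P.min(0),3),np.round(P.max(0),3),np.median(p["frame"][m],0))
E
```

```text
{'clock': np.float64(0.0), 'q': array([ 1.361,  0.69 , -0.194,  1.566,  0.157,  0.903, -0.215]), 'qd': array([ 0.   , -0.001, -0.   , -0.001,  0.003, -0.001, -0.001]), 'joint_torque': array([-1.0000e-03, -5.2756e+01, -1.2670e+00, -1.5342e+01, -5.2000e-02,
        7.0000e-03,  0.0000e+00]), 'tool_pos': array([ 0.151, -0.606,  0.302]), 'eef_rot': array([ 0.993,  0.122, -0.   , -0.001]), 'contact_force': array([-0.097,  0.189,  0.065]), 'moment': array([ 0.03 ,  0.014, -0.027]), 'opening': np.float64(0.999)}
top tube 0.73 [325.9, 164.1, 347.0, 210.4] [ 0.583 -0.059  0.044] [ 0.516 -0.084  0.008] [ 0.647 -0.031  0.052] [127. 105.  82.]
top tube 0.62 [428.5, 104.3, 452.0, 148.1] [ 0.757 -0.364  0.031] [ 0.695 -0.399 -0.007] [ 0.827 -0.331  0.041] [73. 58. 91.]
top tube 0.61 [197.5, 240.0, 236.3, 282.5] [0.392 0.286 0.032] [0.332 0.24  0.009] [0.449 0.334 0.041] [54. 97. 63.]
top block 0.64 [287.4, 200.1, 298.1, 217.1] [0.527 0.071 0.034] [0.507 0.053 0.023] [0.547 0.09  0.041] [118. 119. 118.]
top tin 0.66 [146.8, 206.1, 180.1, 285.2] [0.474 0.442 0.022] [ 0.332  0.393 -0.002] [0.551 0.47
[... 681 characters left out ...]
8] [ 0.431 -0.246  0.026] [ 0.41  -0.319  0.004] [ 0.446 -0.186  0.038] [11. 86. 35.]
scene block 0.66 [330.5, 202.5, 344.7, 214.8] [0.545 0.074 0.033] [0.509 0.052 0.008] [0.554 0.095 0.039] [78.  83.  84.5]
scene block 0.37 [272.5, 187.2, 378.7, 253.5] [0.584 0.025 0.011] [ 0.387 -0.147 -0.004] [0.853 0.189 0.143] [70. 70. 72.]
scene tin 0.66 [347.1, 229.1, 358.7, 242.6] [0.659 0.118 0.034] [0.619 0.102 0.011] [0.668 0.135 0.044] [128. 132. 130.]
scene pad 0.83 [273.2, 188.6, 377.7, 251.5] [0.584 0.023 0.011] [ 0.398 -0.145 -0.004] [0.853 0.183 0.143] [70. 70. 72.]
scene mug 0.65 [150.4, 164.5, 184.2, 222.5] [ 0.618 -0.418  0.069] [ 0.365 -0.567 -0.006] [ 0.66  -0.38   0.174] [85. 42.  4.]
```

```bash
cd pics; python3 -c "
import cv2,numpy as np
a=cv2.imread('top0.png');b=cv2.imread('scene0.png')
cv2.imwrite('both.png',cv2.resize(np.vstack([a,b]),(480,600)))"; ls
```

```text
both.png
scene0.png
top0.png
```

View pics/top0.png

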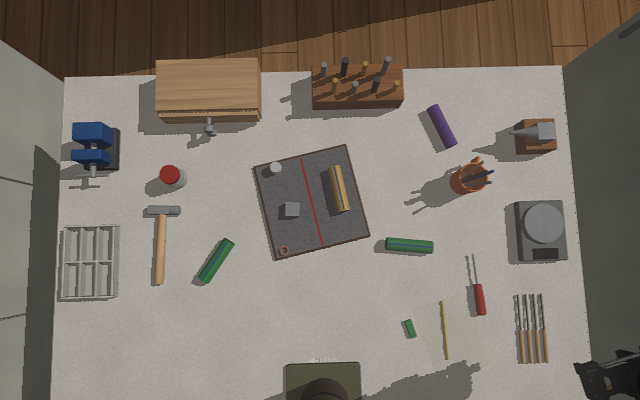

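The top view shows the brass tube at about (339,188), the red line from (302,160) to (322,245), and the block at (292,209). The tin is at (276,168) and the bezel at (284,250). I'll move above the pad with the fingers closing, for a closer look.

Call:
{"op": "carry_out", "data": {
  "motion": [3.3, -3, 0, 0, 0, 0, 3.3, -3, 0, 0, 0, 0, 3.3, -3, 0, 0, 0, 0, 3.3, -3, 0, 0, 0, 0, 3.3, -3, 0, 0, 0, 0, 3.3, -3, 0, 0, 0, 0, 3.3, -3, 0, 0, 0, 0, 3.3, -3, 0, 0, 0, 0],
  "hand": 0,
  "grip_force": 20
}}

```text
clock: 1.7
tool_pos: [0.35, -0.3088, 0.303]
eef_rot: [0.993, 0.122, 0.0, 0.0]
contact_force: [1.0, -0.4, -0.2]
opening: 0.119
```

Call:
{"op": "carry_out", "data": {
  "motion": [3.3, -3, 0, 0, 0, 0, 3.3, -3, 0, 0, 0, 0, 3.3, -3, 0, 0, 0, 0, 3.3, -3, 0, 0, 0, 0, 3.3, -3, 0, 0, 0, 0, 3.0, -3, 0, 0, 0, 0, 2, -1, 0, 0, 0, 0, 0, 0, 0, 0, 0, 0]
}}

```text
clock: 2.7
tool_pos: [0.513, -0.072, 0.3028]
eef_rot: [0.992, 0.123, 0.001, -0.0]
contact_force: [-0.3, -0.1, 0.2]
opening: 0.007
```

```bash
cat >> h.py <<'E'
def wcloud(p,s):
    z=p["range_z"]; v,u=np.mgrid[0:400,0:640]
    c=np.stack([(u-p["cx"])/p["fx"]*z,(v-p["cy"])/p["fy"]*z,z],-1)
    H=np.array(p["hand_eye"]); t=c@H[:3,:3].T+H[:3,3]
    return t@R.from_quat(s["eef_rot"]).as_matrix().T+np.array(s["tool_pos"])
def linefit(P):
    c=P.mean(0); d=np.linalg.svd(P-c,full_matrices=False)[2][0]; d*=np.sign(d[0]); return c,d
def analyse(p,W,want=np.array([0.583,-0.059]),rad=.2):
    f=p["frame"].astype(int); ok=p["range_z"]>0
    near=np.hypot(W[...,0]-.55,W[...,1]-.02)<.19
    red=ok&near&(f[...,0]>1.8*f[...,1])&(f[...,0]>1.8*f[...,2])&(abs(W[...,2]-.012)<.008)
    out={}
    # keep inliers
    P=W[red][:,:2]; 
    for _ in range(5):
        c,d=linefit(P); n=np.array([-d[1],d[0]]); e=(P-c)@n; P=P[abs(e)<max(.006,1.5*e.std())]
    t=(P-c)@d; mid=c+d*(t.min()+t.max())/2
    out["line"]=(mid,d,len(P),t.max()-t.min())
    return out
def padframe(q,mid,d):
    n=np.array([-d[1],d[0]]); r=q[...,:2]-mid; return np.stack([r@d,r@n],-1)
E
python3 - <<'E'
from h import *
for cam in ("top","scene","wrist"):
    s=monitor.get_state(); p=snapshot(cam); W=wcloud(p,s) if cam=="wrist" else cloud(p)
    if cam=="wrist": save(p,"w1"); print(np.round(s["tool_pos"],4),np.round(s["eef_rot"],4),s["clock"],s["opening"],s["contact_force"]); print(np.round(p["hand_eye"],3))
    try:
        m,d,n,L=analyse(p,W)["line"]; print(cam,"line",np.round(m,4),np.degrees(np.arctan2(d[1],d[0])),n,L)
    except Exception as e: print(e)
    for t in ("tube","block","tin","bezel","pad"):
        for o in finder.masks_of(p,t)[:3]:
            P=W[o["pixels"]&(p["range_z"]>0)]
            if len(P)<10 : continue
            c=np.median(P,0)
            if np.hypot(c[0]-.55,c[1]-.02)>.2: continue
            print(cam,t,round(o["p"],2),o["extent"],np.round(c,3),np.round(padframe(c,m,d),4))
            if t=="tube":
                Q=P[P[:,2]>.035]; c,dd=linefit(Q[:,:2]); print("  axis",np.degrees(np.arctan2(dd[1],dd[0])),len(Q), np.percentile(Q[:,2],[5,50,95]), np.percentile(padframe(Q,m,d),[1,99],axis=0))
E
```

```text
top line [0.5517 0.0198] 12.58861660954434 102 0.2502489539220329
top tube 0.77 [327.6, 164.1, 339.2, 191.5] [ 0.619 -0.046  0.043] [ 0.0509 -0.0788]
  axis -9.61136001439699 198 [0.03706056 0.04405228 0.40462195] [[-0.03116549 -0.09870325]
 [ 0.07591005 -0.04083933]]
top block 0.8 [285.1, 202.6, 300.8, 218.3] [0.527 0.073 0.034] [-0.0128  0.0576]
top tin 0.44 [271.2, 159.2, 283.0, 175.5] [0.646 0.115 0.039] [0.1127 0.0726]
top pad 0.6 [255.5, 146.6, 357.1, 261.3] [0.554 0.05  0.01 ] [0.0093 0.0293]
scene line [0.5612 0.0217] 12.594603387776186 117 0.2726246584875667
scene tube 0.91 [287.6, 199.6, 299.4, 235.6] [ 0.609 -0.055  0.042] [ 0.0298 -0.0854]
  axis 10.833699202773426 320 [0.03682593 0.04421714 0.04811656] [[-0.05883167 -0.10010929]
 [ 0.07087468 -0.06623318]]
scene block 0.73 [330.1, 202.0, 347.9, 215.7] [0.544 0.074 0.033] [-0.0051  0.0551]
scene tin 0.63 [345.2, 229.4, 361.9, 242.8] [0.658 0.118 0.032] [0.1157 0.0731]
scene pad 0.59 [271.6, 188.3, 378.5, 252.8] [0.585 0.024 0.011] [ 0.0236 -0.0033]
[ 0.5118 -0.0738  0.3027] [0.9926 0.1214 0.     0.    ] 3.3 0.0016434042626691176 [-0.28397966 -0.20315831  0.51940481]
[[ 0.    -0.957 -0.291  0.076]
 [ 1.     0.     0.     0.   ]
 [-0.    -0.291  0.957 -0.083]
 [ 0.     0.     0.     1.   ]]
wrist line [0.5422 0.0173] 12.616761015886043 1240 0.23139317634317963
wrist tube 0.72 [295.2, 22.2, 344.1, 165.1] [ 0.588 -0.058  0.046] [ 0.0287 -0.0837]
  axis 10.955733183001994 4757 [0.03815331 0.04644572 0.04960451] [[-0.03912472 -0.10061368]
 [ 0.08777191 -0.06614096]]
wrist block 0.62 [158.1, 95.7, 207.3, 141.9] [0.532 0.071 0.037] [0.0014 0.0547]
wrist bezel 0.89 [140.5, 199.1, 162.1, 219.5] [0.417 0.098 0.02 ] [-0.1049  0.1066]
wrist pad 0.72 [97.0, 1.3, 378.4, 232.6] [0.553 0.024 0.013] [0.012  0.0037]
```

View pics/w1.png

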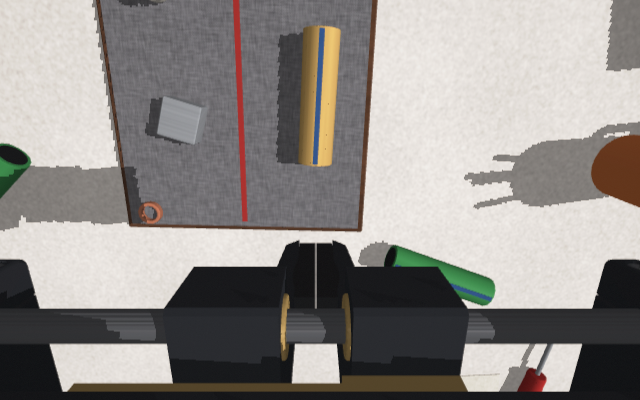

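The wrist view shows the tube from (321,27) to (316,165), right of the red line (236,0)–(244,220), with the block at (180,120). The tube's pad y is about −83 mm, and it is turned about −1.7° relative to the line. I'll approach its far end so the first stroke can also correct the turn.

Call:
{"op": "carry_out", "data": {
  "motion": [4.1, 0.5, 0, 0, 0, 0, 4.1, 0.5, 0, 0, 0, 0, 4.1, 0.5, 0, 0, 0, 0, 0, 0, 4.4, 0, 0, 0, 0, 0, 4.4, 0, 0, 0, 0, 0, 4.4, 0, 0, 0, 0, 0, 4.4, 0, 0, 0, 0, 0, 0, 0, 0, 0]
}}

```text
clock: 4.6
tool_pos: [0.6325, -0.0582, 0.1235]
eef_rot: [0.993, 0.122, -0.004, -0.001]
contact_force: [-0.0, 0.4, 0.5]
opening: 0.005
```

Call:
{"op": "carry_out", "data": {
  "motion": [0, 0, 0.5, 0, 0, 0, 0, 0, 0.4, 0, 0, 0, 0, 0, 0, 0, 0, 0, 0, 0, 0, 0, 0, 0]
}}

```text
clock: 5.1
tool_pos: [0.6353, -0.0586, 0.1185]
eef_rot: [0.993, 0.122, 0.001, 0.0]
contact_force: [-0.3, 0.7, -0.3]
opening: 0.006
```

Call:
{"op": "carry_out", "data": {
  "motion": [0, 0, 0.3, 0, 0, 0, 0, 0, 0.2, 0, 0, 0, 0, 0, 0, 0, 0, 0, 0, 0, 0, 0, 0, 0]
}}

```text
clock: 5.6
tool_pos: [0.6349, -0.0585, 0.1126]
eef_rot: [0.993, 0.122, -0.0, 0.0]
contact_force: [0.1, 0.0, -0.4]
opening: 0.004
```

Call:
{"op": "carry_out", "data": {
  "motion": [0, 0, 0.15, 0, 0, 0, 0, 0, 0, 0, 0, 0, 0, 0, 0, 0, 0, 0]
}}

```text
clock: 5.98
tool_pos: [0.6351, -0.059, 0.1122]
eef_rot: [0.993, 0.121, 0.0, 0.0]
contact_force: [-2.2, 0.7, 7.0]
opening: 0.009
```

Call:
{"op": "carry_out", "data": {
  "motion": [0, 0, 0.05, 0, 0, 0, 0, -0.4, 0, 0, 0, -0.009, 0, -0.6, 0, 0, 0, -0.009, 0, -0.7, 0, 0, 0, -0.009, 0, -0.7, 0, 0, 0, -0.009, 0, -0.7, 0, 0, 0, -0.009, 0, -0.6, 0, 0, 0, -0.009, 0, -0.3, 0, 0, 0, -0.009]
}}

```text
clock: 6.98
tool_pos: [0.6266, -0.0191, 0.1122]
eef_rot: [0.988, 0.153, 0.003, 0.0]
contact_force: [1.8, 0.8, 4.9]
opening: 0.01
```

Call:
{"op": "carry_out", "data": {
  "motion": [0, 0, 0, 0, 0, 0, 0, 0, 0, 0, 0, 0]
}}

```text
clock: 7.22
tool_pos: [0.6267, -0.0192, 0.1122]
eef_rot: [0.988, 0.153, 0.003, 0.0]
contact_force: [2.3, 0.4, 5.9]
opening: 0.006
```

Call:
{"op": "carry_out", "data": {
  "motion": [0, 0, -0.1, 0, 0, 0, 0, 0, -0.15, 0, 0, 0, 0, 0, -0.3, 0, 0, 0, 0, 0, -3, 0, 0, 0, -4, 0, -4, 0, 0, 0, -4, 0, -4, 0, 0, 0, -4, 0, -3, 0, 0, 0, 0, 0, 0, 0, 0, 0]
}}

```text
clock: 8.22
tool_pos: [0.5076, -0.0578, 0.2581]
eef_rot: [0.988, 0.152, -0.0, 0.001]
contact_force: [0.0, -0.5, -0.6]
opening: 0.005
```

```bash
cat >> h.py <<'E'
def look(name=None):
    s=monitor.get_state(); p=snapshot("wrist"); W=wcloud(p,s)
    if name: save(p,name)
    q=s["eef_rot"]; Rm=R.from_quat(q).as_matrix()
    print("tcp",np.round(s["tool_pos"],4),"yaw",round(np.degrees(np.arctan2(Rm[1,0],Rm[0,0])),2),"t",round(s["clock"],2))
    m,d,n,L=analyse(p,W)["line"]; m=m+d*(((np.array([.5517,.0198])-m)@d))
    print("line",np.round(m,4),round(np.degrees(np.arctan2(d[1],d[0])),2),n,round(L,3))
    for t in ("tube","block"):
        for o in finder.masks_of(p,t)[:3]:
            P=W[o["pixels"]&(p["range_z"]>0)]
            if len(P)<30: continue
            c=np.median(P,0)
            if np.hypot(c[0]-.55,c[1]-.02)>.2: continue
            print(t,round(o["p"],2),np.round(np.r_[c,padframe(c,m,d)],4))
            if t=="tube":
                Q=P[(P[:,2]>.020)&(P[:,2]<.06)]; f=padframe(Q,m,d)
                # fit cylinder: y = a + b x, radius 18mm, zc free
                from scipy.optimize import least_squares
                r=least_squares(lambda v: np.hypot(f[:,1]-v[0]-v[1]*f[:,0],Q[:,2]-v[2])-.018,[np.median(f[:,1]),0,.03],loss="soft_l1",f_scale=.001).x
                xc=np.percentile(f[:,0],[.5,99.5]); x0=xc.mean()
                cy=r[0]+r[1]*x0; w=m+d*x0+np.array([-d[1],d[0]])*cy
                print("  CYL x",np.round(xc,4),"yc",round(cy,4),"yaw deg",round(np.degrees(r[1]),2),"zc",round(r[2],4),"world",np.round(w,4))
                tx,ty=Rm[:2,0],Rm[:2,1]; dl=w-s["tool_pos"][:2]; print("  to tube centre, tool cm",np.round([dl@tx*100,dl@ty*100],2))
E
python3 -c "
from h import *
look('w2')"
```

```text
tcp [ 0.5076 -0.0578  0.2581] yaw 17.43 t 8.22
line [0.5518 0.0194] 12.6 1484 0.217
tube 0.62 [ 0.5864 -0.038   0.0464  0.0213 -0.0636]
  CYL x [-0.0488  0.0789] yc -0.0631 yaw deg -1.64 zc 0.0306 world [ 0.5803 -0.0389]
  to tube centre, tool cm [7.5  0.37]
block 0.69 [ 0.5313  0.0713  0.0366 -0.0086  0.0551]
```

The first stroke rolled the tube exactly 20 mm, to y = −63 mm, but the turn stayed at −1.6°. The second stroke is again at the far end, pressing harder and twisting more.

Call:
{"op": "carry_out", "data": {
  "motion": [4.2, 0.7, 0, 0, 0, 0, 4.2, 0.7, 0, 0, 0, 0, 4.15, 0.65, 0, 0, 0, 0, 0, 0, 4, 0, 0, 0.07, 0, 0, 4, 0, 0, 0.07, 0, 0, 4, 0, 0, 0, 0, 0, 2.2, 0, 0, 0, 0, 0, 0, 0, 0, 0]
}}

```text
clock: 9.38
tool_pos: [0.6354, -0.0377, 0.1125]
eef_rot: [0.997, 0.084, -0.002, 0.0]
contact_force: [-1.4, 1.0, 2.2]
opening: 0.007
```

Call:
{"op": "carry_out", "data": {
  "motion": [0, 0, 0.2, 0, 0, 0, 0, 0, 0.2, 0, 0, 0, 0, 0, 0.15, 0, 0, 0, 0, 0, 0.2, 0, 0, 0, 0, 0, 0.2, 0, 0, 0, 0, 0, 0, 0, 0, 0]
}}

```text
clock: 10.12
tool_pos: [0.6375, -0.0416, 0.111]
eef_rot: [0.997, 0.082, 0.002, 0.003]
contact_force: [-13.0, -6.6, 53.0]
opening: 0.005
```

Call:
{"op": "carry_out", "data": {
  "motion": [0, 0, -0.4, 0, 0, 0, 0, 0, -0.1, 0, 0, 0]
}}

```text
clock: 10.38
tool_pos: [0.6361, -0.0392, 0.1118]
eef_rot: [0.997, 0.083, -0.0, 0.001]
contact_force: [-6.2, -2.3, 22.6]
opening: 0.005
```

Call:
{"op": "carry_out", "data": {
  "motion": [0, -0.3, 0, 0, 0, -0.018, 0, -0.6, 0, 0, 0, -0.018, 0, -0.7, 0, 0, 0, -0.018, 0, -0.7, 0, 0, 0, -0.018, 0, -0.7, 0, 0, 0, -0.018, 0.05, -0.6, 0, 0, 0, -0.018, 0.05, -0.5, 0, 0, 0, -0.018, 0, -0.2, 0, 0, 0, -0.018]
}}

```text
clock: 11.38
tool_pos: [0.6267, 0.0058, 0.111]
eef_rot: [0.988, 0.155, -0.001, -0.0]
contact_force: [-7.5, 1.1, 22.2]
opening: -0.001
```

Call:
{"op": "carry_out", "data": {
  "motion": [0, 0, 0, 0, 0, 0, 0, 0, -0.15, 0, 0, 0, 0, 0, -0.15, 0, 0, 0, 0, 0, -0.2, 0, 0, 0, 0, 0, -0.3, 0, 0, 0, 0, 0, -0.4, 0, 0, 0]
}}

```text
clock: 12.12
tool_pos: [0.6271, 0.0044, 0.1213]
eef_rot: [0.988, 0.155, -0.0, -0.0]
contact_force: [0.4, 0.1, -0.1]
opening: 0.007
```

Call:
{"op": "carry_out", "data": {
  "motion": [0, 0, -3, 0, 0, 0, -4, 0, -4, 0, 0, 0, -4, 0, -4, 0, 0, 0, -4, 0, -3, 0, 0, 0, 0, 0, 0, 0, 0, 0]
}}

```text
clock: 12.75
tool_pos: [0.5111, -0.0338, 0.2639]
eef_rot: [0.988, 0.154, 0.001, 0.001]
contact_force: [-0.4, -0.1, 0.2]
opening: 0.007
```

```bash
python3 -c "
from h import *
look('w3')"
```

```text
tcp [ 0.5111 -0.0338  0.2639] yaw 17.68 t 12.75
line [0.5518 0.0194] 12.64 1488 0.23
tube 0.96 [ 0.5827 -0.0175  0.0462  0.0221 -0.0428]
  CYL x [-0.0486  0.0795] yc -0.0425 yaw deg -0.97 zc 0.0305 world [ 0.5761 -0.0187]
  to tube centre, tool cm [6.65 0.53]
block 0.64 [ 0.5314  0.0721  0.0367 -0.0083  0.0559]
```

Twisting under load helped: the tube now sits at y = −42.5 mm, turned −0.97°. I'll repeat with more twist.

Call:
{"op": "carry_out", "data": {
  "motion": [3.9, 0.7, 0, 0, 0, 0, 3.9, 0.7, 0, 0, 0, 0, 3.9, 0.76, 0, 0, 0, 0, 0, 0, 4, 0, 0, 0.1, 0, 0, 4, 0, 0, 0.1, 0, 0, 4, 0, 0, 0, 0, 0, 2.7, 0, 0, 0, 0, 0, 0.1, 0, 0, 0]
}}

```text
clock: 13.9
tool_pos: [0.6307, -0.0172, 0.1123]
eef_rot: [0.998, 0.056, -0.001, 0.0]
contact_force: [-3.0, -1.2, 8.4]
opening: 0.006
```

Call:
{"op": "carry_out", "data": {
  "motion": [0, 0, 0.2, 0, 0, 0, 0, 0, 0.2, 0, 0, 0, 0, 0, 0, 0, 0, 0]
}}

```text
clock: 14.28
tool_pos: [0.6313, -0.0181, 0.1117]
eef_rot: [0.998, 0.055, -0.0, 0.001]
contact_force: [-6.7, -2.9, 26.3]
opening: 0.006
```

Call:
{"op": "carry_out", "data": {
  "motion": [0, -0.3, 0, 0, 0, -0.03, 0, -0.6, 0, 0, 0, -0.03, 0, -0.7, 0, 0, 0, -0.03, 0, -0.7, 0, 0, 0, -0.03, 0, -0.7, 0, 0, 0, -0.03, 0, -0.6, 0, 0, 0, -0.03, 0, -0.4, 0, 0, 0, -0.03, 0, -0.2, 0, 0, 0, -0.03]
}}

```text
clock: 15.28
tool_pos: [0.6213, 0.0239, 0.1114]
eef_rot: [0.985, 0.175, -0.002, 0.001]
contact_force: [-9.0, -0.7, 26.1]
opening: 0.005
```

Call:
{"op": "carry_out", "data": {
  "motion": [0, 0, 0, 0, 0, 0, 0, 0, -0.15, 0, 0, 0, 0, 0, -0.15, 0, 0, 0, 0, 0, -0.2, 0, 0, 0, 0, 0, -0.3, 0, 0, 0, 0, 0, -0.4, 0, 0, 0]
}}

```text
clock: 16.02
tool_pos: [0.6222, 0.0241, 0.1213]
eef_rot: [0.985, 0.175, -0.0, -0.0]
contact_force: [0.4, -0.5, -0.2]
opening: 0.01
```

Call:
{"op": "carry_out", "data": {
  "motion": [0, 0, -3, 0, 0, 0, -4, 0, -4, 0, 0, 0, -4, 0, -4, 0, 0, 0, -4, 0, -3, 0, 0, 0, 0, 0, 0, 0, 0, 0]
}}

```text
clock: 16.65
tool_pos: [0.5079, -0.0188, 0.2638]
eef_rot: [0.985, 0.173, 0.001, 0.001]
contact_force: [0.4, 0.7, -0.1]
opening: 0.009
```

```bash
python3 -c "
from h import *
look('w4')"
```

```text
tcp [ 0.5079 -0.0188  0.2638] yaw 19.98 t 16.65
line [0.5518 0.0193] 12.63 1495 0.231
block 0.91 [ 0.5316  0.0728  0.0366 -0.0081  0.0566]
```

```bash
sed -i 's/    for t in ("tube","block"):/    z=W[...,2]; pf=padframe(W,m,d); gm=(p["range_z"]>0)\&(z>.026)\&(z<.06)\&(abs(pf[...,0])<.1)\&(pf[...,1]<.026)\&(pf[...,1]>-.12); fm=finder.masks_of; masks=lambda p,t: [dict(pixels=gm,p=-1)] if t=="tube" else fm(p,t)\n    for t in ("tube","block"):/; s/for o in finder.masks_of(p,t)\[:3\]:\n            P=W\[o\["pixels"\]&(p\["range_z"\]>0)\]; if/&/' h.py
python3 - <<'E'
s=open('h.py').read()
i=s.index("def look"); s=s[:i]+s[i:].replace("in finder.masks_of(p,t)[:3]","in masks(p,t)[:3]"); open('h.py','w').write(s)
E
python3 -c "
from h import *
look('w4')"
```

```text
tcp [ 0.5104 -0.0169  0.2615] yaw 20.12 t 16.8
line [0.5518 0.0193] 12.63 1519 0.233
tube -1 [ 0.5786 -0.0016  0.0463  0.0216 -0.0263]
  CYL x [-0.0484  0.0798] yc -0.0268 yaw deg 4.58 zc 0.0305 world [ 0.573  -0.0034]
  to tube centre, tool cm [6.34 0.89]
block 0.87 [ 0.5315  0.0727  0.0366 -0.0081  0.0565]
```

View pics/w4.png

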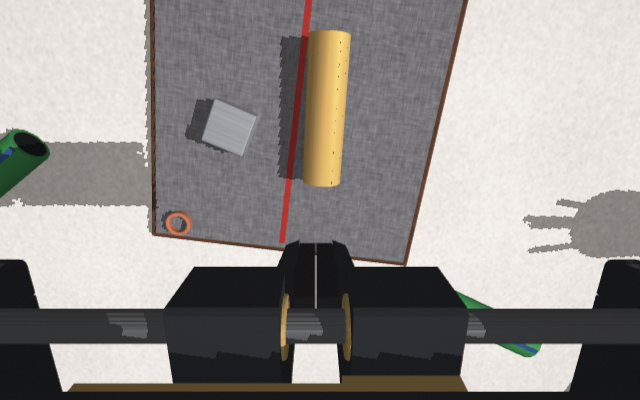

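The wrist view shows the tube from (330,32) to (322,186), close to the red line at (308,0)–(284,240). The twist overshot: the tube is now turned +4.6°, with its centre at y ≈ −27 mm. I'll roll on while twisting back the other way.

Call:
{"op": "carry_out", "data": {
  "motion": [3.8, 0.65, 0, 0, 0, 0, 3.8, 0.65, 0, 0, 0, 0, 3.9, 0.65, 0, 0, 0, 0, 0, 0, 4, 0, 0, 0, 0, 0, 4, 0, 0, 0, 0, 0, 4, 0, 0, 0, 0, 0, 2.7, 0, 0, 0, 0, 0, 0.1, 0, 0, 0]
}}

```text
clock: 17.9
tool_pos: [0.6238, 0.0038, 0.1123]
eef_rot: [0.985, 0.175, -0.001, 0.0]
contact_force: [-2.4, -0.7, 7.3]
opening: 0.005
```

Call:
{"op": "carry_out", "data": {
  "motion": [0, 0, 0.2, 0, 0, 0, 0, 0, 0.2, 0, 0, 0, 0, 0, 0, 0, 0, 0]
}}

```text
clock: 18.27
tool_pos: [0.6243, 0.0029, 0.1119]
eef_rot: [0.985, 0.174, -0.0, 0.001]
contact_force: [-7.0, -2.8, 27.3]
opening: 0.003
```

Call:
{"op": "carry_out", "data": {
  "motion": [0, -0.2, 0, 0, 0, 0.0275, 0, -0.4, 0, 0, 0, 0.0275, 0, -0.5, 0, 0, 0, 0.0275, 0, -0.5, 0, 0, 0, 0.0275, 0, -0.5, 0, 0, 0, 0.0275, 0, -0.4, 0, 0, 0, 0.0275, 0, -0.3, 0, 0, 0, 0.0275, 0, -0.2, 0, 0, 0, 0.0275]
}}

```text
clock: 19.27
tool_pos: [0.6171, 0.0322, 0.112]
eef_rot: [0.998, 0.065, 0.0, 0.001]
contact_force: [-5.6, -2.2, 26.2]
opening: 0.005
```

Call:
{"op": "carry_out", "data": {
  "motion": [0, 0, 0, 0, 0, 0, 0, 0, -0.15, 0, 0, 0, 0, 0, -0.15, 0, 0, 0, 0, 0, -0.2, 0, 0, 0, 0, 0, -0.3, 0, 0, 0, 0, 0, -0.4, 0, 0, 0]
}}

```text
clock: 20.02
tool_pos: [0.6163, 0.0329, 0.1213]
eef_rot: [0.998, 0.065, -0.0, -0.0]
contact_force: [-0.4, 0.6, 0.1]
opening: 0.006
```

Call:
{"op": "carry_out", "data": {
  "motion": [0, 0, -3, 0, 0, 0, -4, 0, -4, 0, 0, 0, -4, 0, -4, 0, 0, 0, -4, 0, -3, 0, 0, 0, 0, 0, 0, 0, 0, 0, 0, 0, 0, 0, 0, 0]
}}

```text
clock: 20.78
tool_pos: [0.4983, 0.0174, 0.2618]
eef_rot: [0.998, 0.065, 0.001, -0.0]
contact_force: [0.1, 0.4, -0.5]
opening: 0.007
```

```bash
python3 -c "
from h import *
look('w5')"
```

```text
tcp [0.4983 0.0174 0.2618] yaw 7.5 t 20.77
line [0.5518 0.0195] 12.64 528 0.231
tube -1 [ 0.5741  0.013   0.0462  0.0203 -0.0112]
  CYL x [-0.0496  0.0785] yc -0.0117 yaw deg 3.69 zc 0.0305 world [0.5685 0.0112]
  to tube centre, tool cm [6.87 1.53]
block 0.66 [ 0.5311  0.073   0.0367 -0.0084  0.0568]
```

Now y = −11.7 mm and +3.7°. The 18 mm contact slips too easily, so I'll turn the tool 90° to lay the 35 mm width of the tips along the tube and twist near its far end again.

Call:
{"op": "carry_out", "data": {
  "motion": [3.8, 0.3, 0, 0, 0, 0, 3.8, 0.3, 0, 0, 0, 0, 3.8, 0.2, 0, 0, 0, 0, 0, 0, 0, 0, 0, -0.179, 0, 0, 0, 0, 0, -0.179, 0, 0, 0, 0, 0, -0.179, 0, 0, 0, 0, 0, -0.179, 0, 0, 0, 0, 0, -0.179]
}}

```text
clock: 21.88
tool_pos: [0.612, 0.0242, 0.2603]
eef_rot: [0.87, 0.493, -0.001, -0.0]
contact_force: [0.5, -0.2, 0.4]
opening: 0.002
```

Call:
{"op": "carry_out", "data": {
  "motion": [0, 0, 0, 0, 0, -0.179, 0, 0, 0, 0, 0, -0.179, 0, 0, 0, 0, 0, -0.179, 0, 0, 4, 0, 0, -0.179, 0, 0, 4, 0, 0, -0.179, 0, 0, 4, 0, 0, 0, 0, 0, 2.4, 0, 0, 0, 0, 0, 0, 0, 0, 0]
}}

```text
clock: 22.88
tool_pos: [0.6111, 0.0242, 0.1148]
eef_rot: [0.573, 0.819, -0.001, -0.001]
contact_force: [-0.4, 0.0, -0.2]
opening: 0.004
```

```bash
python3 -c "
from h import *
s=monitor.get_state(); Rm=R.from_quat(s['eef_rot']).as_matrix(); print(s['tool_pos'],np.degrees(np.arctan2(Rm[1,0],Rm[0,0])),Rm[2],s['contact_force'],s['q'])
t=np.array([.5685,.0112]);a=np.radians(12.64+3.69);r=s['tool_pos'][:2]-t;print(r@[np.cos(a),np.sin(a)],r@[-np.sin(a),np.cos(a)])"
```

```text
[0.61107086 0.02416292 0.11484091] 110.04236074562485 [ 0.00130943 -0.0033547  -0.99999352] [-0.44286987  0.04038873 -0.15606195] [ 0.13134975  0.96435705 -0.44684938  1.71798562  0.65842378  0.61803677
 -0.34932735]
0.04449825253851081 0.0004703525159197048
```

Call:
{"op": "carry_out", "data": {
  "motion": [0, 0, 0.4, 0, 0, 0, 0, 0, 0.2, 0, 0, 0, 0, 0, 0.2, 0, 0, 0, 0, 0, 0, 0, 0, 0, 0, 0, 0, 0, 0, 0.03, 0, 0, 0, 0, 0, 0.03, 0, 0, 0, 0, 0, 0.03, 0, 0, 0, 0, 0, 0.03]
}}

```text
clock: 23.88
tool_pos: [0.6121, 0.024, 0.1122]
eef_rot: [0.622, 0.783, 0.0, 0.001]
contact_force: [-3.9, -1.1, 14.6]
opening: 0.002
```

Call:
{"op": "carry_out", "data": {
  "motion": [0, 0, 0, 0, 0, 0, 0, 0, -0.2, 0, 0, 0, 0, 0, -0.2, 0, 0, 0, 0, 0, -0.3, 0, 0, 0, 0, 0, -0.5, 0, 0, 0, 0, 0, -4, 0, 0, 0, -3, 4, -5, 0, 0, 0, -4, 0, -5, 0, 0, 0]
}}

```text
clock: 24.88
tool_pos: [0.6624, -0.0299, 0.2564]
eef_rot: [0.62, 0.785, 0.002, -0.0]
contact_force: [0.5, -0.3, -0.1]
opening: 0.006
```

Call:
{"op": "carry_out", "data": {
  "motion": [0, 0, 0, 0, 0, 0, 0, 0, 0, 0, 0, 0]
}}

```text
clock: 25.12
tool_pos: [0.66, -0.0312, 0.2542]
eef_rot: [0.621, 0.784, -0.0, -0.001]
contact_force: [-0.1, -0.2, -0.0]
opening: -0.002
```

```bash
python3 -c "
from h import *
look('w6')"
```

```text
tcp [ 0.66   -0.0312  0.2542] yaw 103.2 t 25.12
line [0.5518 0.0194] 12.6 776 0.256
tube -1 [ 0.569   0.0127  0.0463  0.0153 -0.0103]
  CYL x [-0.0499  0.0793] yc -0.0111 yaw deg 3.68 zc 0.0306 world [0.5686 0.0118]
  to tube centre, tool cm [ 6.28 -7.92]
block 0.6 [ 0.5341  0.0731  0.0367 -0.0056  0.0563]
```

No change from that twist. The yaw seems to move only when the free end lags behind the rolling end, so I'll press the near end and roll forward while twisting clockwise.

Call:
{"op": "carry_out", "data": {
  "motion": [1.7, -4.4, 0, 0, 0, 0, 1.7, -4.4, 0, 0, 0, 0, 1.8, -4.3, 0, 0, 0, 0, 0, 0, 0, 0, 0, 0.178, 0, 0, 0, 0, 0, 0.178, 0, 0, 0, 0, 0, 0.178, 0, 0, 0, 0, 0, 0.178, 0, 0, 0, 0, 0, 0.178]
}}

```text
clock: 26.22
tool_pos: [0.5204, -0.0097, 0.2537]
eef_rot: [0.899, 0.438, -0.001, -0.001]
contact_force: [-0.4, -0.1, -0.1]
opening: 0.003
```

Call:
{"op": "carry_out", "data": {
  "motion": [0, 0, 0, 0, 0, 0.178, 0, 0, 0, 0, 0, 0.178, 0, 0, 4, 0, 0, 0.178, 0, 0, 4, 0, 0, 0, 0, 0, 4, 0, 0, 0, 0, 0, 1.4, 0, 0, 0, 0, 0, 0, 0, 0, 0]
}}

```text
clock: 27.1
tool_pos: [0.5207, -0.0103, 0.12]
eef_rot: [0.982, 0.188, -0.001, -0.0]
contact_force: [0.4, 0.1, -0.2]
opening: 0.004
```

```bash
cat > where.py <<'E'
from h import *
import sys
x,y,w=map(float,sys.argv[1:4])
s=monitor.get_state(); Rm=R.from_quat(s['eef_rot']).as_matrix(); print(s['tool_pos'],np.degrees(np.arctan2(Rm[1,0],Rm[0,0])),s['contact_force'],s['clock'])
t=np.array([x,y]);a=np.radians(12.62+w);r=s['tool_pos'][:2]-t;print("along tube, roll offset",r@[np.cos(a),np.sin(a)],r@[-np.sin(a),np.cos(a)])
E
python3 where.py .5686 .0115 3.69
```

```text
[ 0.52068174 -0.01029693  0.11997446] 21.657164695102345 [ 0.39683162  0.12180092 -0.2191633 ] 27.1
along tube, roll offset -0.0521111730275967 -0.007462650330276117
```

Call:
{"op": "carry_out", "data": {
  "motion": [0, 0, 0.4, 0, 0, 0, 0, 0, 0.4, 0, 0, 0, 0, 0, 0.2, 0, 0, 0, 0, 0, 0, 0, 0, 0, 0, 0, 0, 0, 0, 0]
}}

```text
clock: 27.72
tool_pos: [0.522, -0.0113, 0.1122]
eef_rot: [0.982, 0.187, 0.001, 0.0]
contact_force: [-1.8, -0.5, 9.3]
opening: 0.005
```

Call:
{"op": "carry_out", "data": {
  "motion": [0, 0, 0.2, 0, 0, 0, 0, 0, 0.15, 0, 0, 0, 0, 0, 0, 0, 0, 0]
}}

```text
clock: 28.1
tool_pos: [0.5224, -0.0128, 0.1116]
eef_rot: [0.982, 0.186, 0.002, 0.002]
contact_force: [-5.0, -3.3, 38.6]
opening: 0.001
```

Call:
{"op": "carry_out", "data": {
  "motion": [0, -0.2, 0, 0, 0, 0.03, 0, -0.4, 0, 0, 0, 0.03, 0, -0.5, 0, 0, 0, 0.03, 0, -0.5, 0, 0, 0, 0.03, 0, -0.5, 0, 0, 0, 0.03, 0, -0.4, 0, 0, 0, 0.03, 0, -0.2, 0, 0, 0, 0.03, 0, -0.1, 0, 0, 0, 0.03]
}}

```text
clock: 29.1
tool_pos: [0.5152, 0.0147, 0.1118]
eef_rot: [0.998, 0.067, 0.003, 0.001]
contact_force: [-4.7, -2.2, 40.8]
opening: 0.009
```

Call:
{"op": "carry_out", "data": {
  "motion": [0, 0, 0, 0, 0, 0, 0, 0, -0.15, 0, 0, 0, 0, 0, -0.15, 0, 0, 0, 0, 0, -0.2, 0, 0, 0, 0, 0, -0.3, 0, 0, 0, 0, 0, -0.4, 0, 0, 0, 0, 0, -5, 0, 0, 0, 0, 0, -5, 0, 0, 0]
}}

```text
clock: 30.1
tool_pos: [0.5131, 0.0159, 0.22]
eef_rot: [0.998, 0.068, -0.001, 0.0]
contact_force: [1.3, 0.3, -0.2]
opening: 0.005
```

Call:
{"op": "carry_out", "data": {
  "motion": [-1, 0, -4, 0, 0, 0, -1, 0, 0, 0, 0, 0, 0, 0, 0, 0, 0, 0]
}}

```text
clock: 30.48
tool_pos: [0.4925, 0.013, 0.2587]
eef_rot: [0.998, 0.068, -0.001, 0.0]
contact_force: [-0.1, -0.6, 1.0]
opening: 0.006
```

```bash
python3 -c "
from h import *
look('w7')"
```

```text
tcp [0.4925 0.013  0.2587] yaw 7.83 t 30.48
line [0.5518 0.0194] 12.62 448 0.223
tube -1 [0.5707 0.0254 0.0462 0.0197 0.0017]
  CYL x [-0.0504  0.0776] yc 0.002 yaw deg 3.4 zc 0.0305 world [0.5646 0.0244]
  to tube centre, tool cm [ 7.29 -0.15]
block 0.86 [ 0.5313  0.0732  0.0367 -0.0083  0.057 ]
```

The tube is centred within 2 mm but still turned +3.4°. I'll press with the wide side of the tips flush with the near end, harder this time, and twist clockwise; that also brings the centre back towards 0.

Call:
{"op": "carry_out", "data": {
  "motion": [2.6, 0.5, 0, 0, 0, 0, 0, 0, 0, 0, 0, -0.176, 0, 0, 0, 0, 0, -0.176, 0, 0, 0, 0, 0, -0.176, 0, 0, 0, 0, 0, -0.176, 0, 0, 0, 0, 0, -0.176, 0, 0, 0, 0, 0, -0.176, 0, 0, 0, 0, 0, -0.176]
}}

```text
clock: 31.58
tool_pos: [0.5201, 0.0118, 0.2578]
eef_rot: [0.773, 0.634, -0.001, -0.001]
contact_force: [0.4, -1.0, -0.3]
opening: 0.004
```

Call:
{"op": "carry_out", "data": {
  "motion": [0, 0, 4, 0, 0, -0.176, 0, 0, 4, 0, 0, -0.176, 0, 0, 4, 0, 0, -0.176, 0, 0, 1.9, 0, 0, 0, 0, 0, 0, 0, 0, 0]
}}

```text
clock: 32.2
tool_pos: [0.5191, 0.0119, 0.1178]
eef_rot: [0.583, 0.813, -0.002, -0.002]
contact_force: [0.0, -0.6, 0.4]
opening: 0.002
```

```bash
python3 where.py .5646 .0244 3.4
```

```text
[0.51910637 0.0118586  0.11780205] 108.69443011505652 [ 0.04471956 -0.55117837  0.39308125] 32.2
along tube, roll offset -0.04718798749704909 0.0005006489432237311
```

Call:
{"op": "carry_out", "data": {
  "motion": [0, 0, 0.4, 0, 0, 0, 0, 0, 0.3, 0, 0, 0, 0, 0, 0.2, 0, 0, 0, 0, 0, 0, 0, 0, 0]
}}

```text
clock: 32.7
tool_pos: [0.5206, 0.0118, 0.1123]
eef_rot: [0.583, 0.812, 0.0, 0.001]
contact_force: [-1.0, -0.8, 7.1]
opening: 0.006
```

Call:
{"op": "carry_out", "data": {
  "motion": [0, 0, 0.2, 0, 0, 0, 0, 0, 0.1, 0, 0, 0, 0, 0, 0, 0, 0, 0, 0, 0, 0, 0, 0, 0.025, 0, 0, 0, 0, 0, 0.025, 0, 0, 0, 0, 0, 0.025, 0, 0, 0, 0, 0, 0.025, 0, 0, 0, 0, 0, 0]
}}

```text
clock: 33.7
tool_pos: [0.5206, 0.0116, 0.1119]
eef_rot: [0.623, 0.782, 0.0, 0.002]
contact_force: [-6.0, -1.2, 34.0]
opening: 0.003
```

```bash
python3 -c "
from h import *
print(monitor.get_state()['moment'])
p=snapshot('wrist'); save(p,'w8'); look('w8')"; python3 where.py .5646 .0244 3.4
```

```text
[-0.29411288  1.23806504  0.12627801]
tcp [0.5206 0.0116 0.1119] yaw 102.98 t 33.75
line [0.5518 0.0195] 12.65 1562 0.257
tube -1 [0.571  0.0328 0.0456 0.0217 0.0087]
  CYL x [-0.0514  0.077 ] yc 0.002 yaw deg 3.33 zc 0.0306 world [0.5638 0.0243]
  to tube centre, tool cm [0.27 4.49]
block 0.79 [ 0.5285  0.0758  0.0368 -0.0104  0.06  ]
block 0.64 [ 0.4175  0.098   0.02   -0.1139  0.106 ]
[0.52063243 0.01155947 0.11193849] 102.9811019234857 [-5.89395174 -1.40359956 33.82425952] 33.85
along tube, roll offset -0.045803745548077895 -0.00020801480288387686
```

View pics/w8.png

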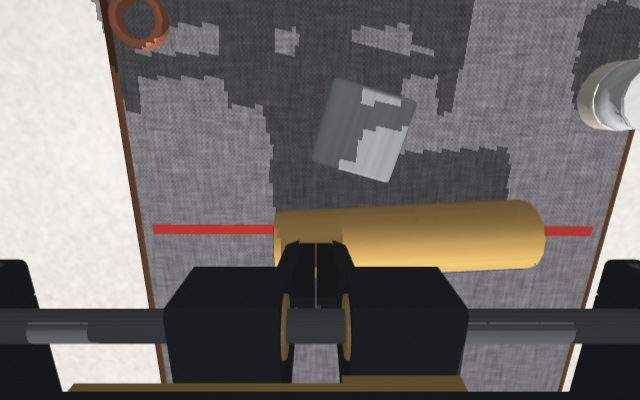

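The wrist view shows the tube's near end at (275,235) and far end at (545,235), on the red line at row 230, with the tips pressed on the near end. The moment reading says the load sits on the outer tip edge only, so the twist gets no lever arm. I'll tilt slightly to level the contact, then twist more while watching.

Call:
{"op": "carry_out", "data": {
  "motion": [0, 0.05, 0, 0.008, 0, 0, 0, 0, 0, 0, 0, 0]
}}

```text
clock: 34.1
tool_pos: [0.5212, 0.0116, 0.112]
eef_rot: [0.623, 0.782, -0.003, -0.001]
contact_force: [-5.9, -1.0, 34.1]
opening: 0.004
```

```bash
cat > mom.py <<'E'
from h import *
s=monitor.get_state(); F=s['contact_force'];M=s['moment']; Rm=R.from_quat(s['eef_rot']).as_matrix()
f=Rm.T@F; m=Rm.T@M
# tip at z=.064 in tool: mx=ry*fz-.064*fy ; my=.064*fx-rx*fz
print(round(s['clock'],2),"Ftool",np.round(f,1),"Mtool",np.round(m,3),"cop tool x,y mm",np.round([(.064*f[0]-m[1])/f[2]*1e3,(m[0]+.064*f[1])/f[2]*1e3],1),"tilt",np.round(Rm[2,:2],4),"yaw",round(np.degrees(np.arctan2(Rm[1,0],Rm[0,0])),2))
E
python3 mom.py
```

```text
34.1 Ftool [  0.3  -6.1 -34.1] Mtool [ 1.304 -0.062 -0.085] cop tool x,y mm [ -2.3 -26.7] tilt [-0.0027 -0.005 ] yaw 102.97
```

Call:
{"op": "carry_out", "data": {
  "motion": [0, 0.12, 0, 0.02, 0, 0, 0, 0, 0, 0, 0, 0]
}}

```text
clock: 34.35
tool_pos: [0.5224, 0.0119, 0.1119]
eef_rot: [0.623, 0.782, -0.011, -0.007]
contact_force: [-5.4, -1.1, 34.5]
opening: 0.006
```

```bash
python3 mom.py
```

```text
34.35 Ftool [  0.   -6.4 -34.4] Mtool [ 1.238 -0.11  -0.062] cop tool x,y mm [ -3.3 -24.1] tilt [-0.0027 -0.0252] yaw 102.96
```

Call:
{"op": "carry_out", "data": {
  "motion": [0, 0, 0, 0, 0, 0.035, 0, 0, 0, 0, 0, 0.035, 0, 0, 0, 0, 0, 0.035, 0, 0, 0, 0, 0, 0.035, 0, 0, 0, 0, 0, 0]
}}

```text
clock: 34.98
tool_pos: [0.5226, 0.0123, 0.1119]
eef_rot: [0.676, 0.737, -0.011, -0.006]
contact_force: [-6.7, -1.4, 33.5]
opening: 0.005
```

```bash
python3 mom.py; python3 -c "
from h import *
look()"
```

```text
34.98 Ftool [ -1.   -7.5 -33.3] Mtool [ 1.103 -0.111 -0.106] cop tool x,y mm [ -1.4 -18.6] tilt [-0.0056 -0.0238] yaw 94.95
tcp [0.5226 0.0123 0.1119] yaw 94.95 t 34.98
line [0.5518 0.0195] 12.64 1607 0.257
tube -1 [0.5728 0.0325 0.0457 0.0233 0.0081]
  CYL x [-0.0511  0.077 ] yc 0.002 yaw deg 3.3 zc 0.0306 world [0.564  0.0243]
  to tube centre, tool cm [0.84 4.22]
block 0.96 [ 0.5293  0.0757  0.0368 -0.0096  0.0598]
```

Call:
{"op": "carry_out", "data": {
  "motion": [0.2, 0, 0, 0, 0, 0.03, 0.25, 0, 0, 0, 0, 0.03, 0.25, 0, 0, 0, 0, 0.03, 0.2, 0, 0, 0, 0, 0.03, 0.1, 0, 0, 0, 0, 0.03, 0, 0, 0, 0, 0, 0]
}}

```text
clock: 35.83
tool_pos: [0.5212, 0.0213, 0.1119]
eef_rot: [0.729, 0.684, -0.013, -0.005]
contact_force: [-7.6, -1.7, 35.2]
opening: 0.003
```

```bash
python3 mom.py; python3 -c "
from h import *
look()"
```

```text
35.83 Ftool [ -2.5  -8.4 -34.9] Mtool [ 1.419 -0.715 -0.078] cop tool x,y mm [-15.8 -25.3] tilt [-0.0112 -0.025 ] yaw 86.32
tcp [0.5212 0.0213 0.1119] yaw 86.32 t 35.83
line [0.5517 0.0197] 12.49 1107 0.257
tube -1 [0.5737 0.0372 0.0458 0.0253 0.0123]
  CYL x [-0.051   0.0768] yc 0.0061 yaw deg 3.45 zc 0.0307 world [0.563  0.0285]
  to tube centre, tool cm [0.99 4.12]
block 0.73 [ 0.5296  0.076   0.0368 -0.0094  0.0597]
```

Still no yaw change. The only stroke that turned the tube pressed the far end at +54 mm. I'll mirror it exactly: press at +54 mm on the far end, roll backward and twist clockwise.

Call:
{"op": "carry_out", "data": {
  "motion": [0, 0, -0.2, 0, 0, 0, 0, 0, -0.2, 0, 0, 0, 0, 0, -0.3, 0, 0, 0, 0, 0, -0.5, 0, 0, 0, 0, 0, -2.8, -0.028, 0, 0, 1.3, 3, 0, 0, 0, 0, 1.3, 3, 0, 0, 0, 0, 1.2, 2.8, 0, 0, 0, 0.162]
}}

```text
clock: 36.92
tool_pos: [0.6139, 0.0548, 0.1481]
eef_rot: [0.784, 0.621, -0.002, 0.003]
contact_force: [-0.4, -0.9, -0.0]
opening: 0.003
```

Call:
{"op": "carry_out", "data": {
  "motion": [0, 0, 0, 0, 0, 0.162, 0, 0, 0, 0, 0, 0.162, 0, 0, 0, 0, 0, 0.162, 0, 0, 0, 0, 0, 0.162, 0, 0, 1, 0, 0, 0.162, 0, 0, 1.5, 0, 0, 0.162, 0, 0, 0, 0, 0, 0]
}}

```text
clock: 37.8
tool_pos: [0.6121, 0.0547, 0.122]
eef_rot: [0.982, 0.186, -0.002, 0.004]
contact_force: [-1.1, -0.8, -0.2]
opening: 0.004
```

```bash
python3 where.py .5634 .0284 3.4; python3 mom.py
```

```text
[0.61214646 0.05467593 0.12198831] 21.489548514629256 [-1.09971767 -0.76325496 -0.18553574] 37.8
along tube, roll offset 0.05410485981979735 0.01180281560800566
37.8 Ftool [-1.3  0.3  0.2] Mtool [0.071 0.001 0.006] cop tool x,y mm [-434.4  465. ] tilt [-0.0049  0.0074] yaw 21.49
```

Call:
{"op": "carry_out", "data": {
  "motion": [0, 0, 0.5, 0.007, 0.005, 0, 0, 0, 0.4, 0, 0, 0, 0, 0, 0.2, 0, 0, 0, 0, 0, 0, 0, 0, 0]
}}

```text
clock: 38.3
tool_pos: [0.613, 0.0544, 0.1123]
eef_rot: [0.983, 0.186, 0.001, 0.0]
contact_force: [-0.9, -0.2, 1.9]
opening: 0.01
```

Call:
{"op": "carry_out", "data": {
  "motion": [0, 0, 0.25, 0, 0, 0, 0, 0, 0.2, 0, 0, 0, 0, 0, 0, 0, 0, 0]
}}

```text
clock: 38.67
tool_pos: [0.6134, 0.0548, 0.1114]
eef_rot: [0.983, 0.186, 0.002, 0.0]
contact_force: [-7.1, 0.7, 29.4]
opening: 0.004
```

Call:
{"op": "carry_out", "data": {
  "motion": [0, 0.3, 0, 0, 0, 0.03, 0, 0.6, 0, 0, 0, 0.03, 0, 0.7, 0, 0, 0, 0.03, 0, 0.7, 0, 0, 0, 0.03, 0, 0.7, 0, 0, 0, 0.03, 0, 0.6, 0, 0, 0, 0.03, 0, 0.4, 0, 0, 0, 0.03, 0, 0.2, 0, 0, 0, 0.03]
}}

```text
clock: 39.67
tool_pos: [0.6241, 0.0123, 0.1115]
eef_rot: [0.998, 0.066, 0.001, 0.001]
contact_force: [-8.7, -3.3, 30.0]
opening: 0.003
```

Call:
{"op": "carry_out", "data": {
  "motion": [0, 0, 0, 0, 0, 0, 0, 0, -0.15, 0, 0, 0, 0, 0, -0.15, 0, 0, 0, 0, 0, -0.2, 0, 0, 0, 0, 0, -0.3, 0, 0, 0, 0, 0, -0.4, 0, 0, 0, 0, 0, -4, 0, 0, 0, -5, 0, -3, 0, 0, 0]
}}

```text
clock: 40.67
tool_pos: [0.578, 0.0084, 0.1907]
eef_rot: [0.998, 0.067, 0.005, -0.0]
contact_force: [-0.1, -0.1, 0.2]
opening: 0.008
```

Call:
{"op": "carry_out", "data": {
  "motion": [-5, 0, -3, 0, 0, 0, 0, 0, 0, 0, 0, 0, 0, 0, 0, 0, 0, 0]
}}

```text
clock: 41.05
tool_pos: [0.5262, 0.0011, 0.2194]
eef_rot: [0.998, 0.067, 0.003, -0.0]
contact_force: [0.5, -0.0, 0.3]
opening: 0.006
```

```bash
python3 -c "
from h import *
look('w9')"; python3 mom.py
```

```text
tcp [0.5262 0.0011 0.2194] yaw 7.63 t 41.05
line [0.5518 0.0194] 12.62 519 0.201
tube -1 [ 0.5746  0.0132  0.0463  0.0209 -0.0111]
  CYL x [-0.0499  0.0783] yc -0.01 yaw deg -1.8 zc 0.0305 world [0.5678 0.0128]
  to tube centre, tool cm [ 4.28 -0.6 ]
block 0.67 [ 0.5325  0.0728  0.0366 -0.0072  0.0562]
41.15 Ftool [0.6 0.1 0.3] Mtool [ 0.03  -0.015 -0.047] cop tool x,y mm [161.8 117.6] tilt [ 0.004  -0.0001] yaw 7.64
```

The mirrored stroke worked: the tube is at −1.8° and y = −10 mm. The final stroke is a milder version, forward with a counter-clockwise twist.

Call:
{"op": "carry_out", "data": {
  "motion": [3.3, -0.1, 0, 0, 0, 0, 3.2, -0.1, 0, 0, 0, 0, 3.2, -0.1, 0, 0, 0, 0.038, 0, 0, 4, 0, -0.004, 0, 0, 0, 4, 0, 0, 0, 0, 0, 1.9, 0, 0, 0, 0, 0, 0, 0, 0, 0]
}}

```text
clock: 42.02
tool_pos: [0.6204, 0.0168, 0.1189]
eef_rot: [0.999, 0.048, -0.002, 0.0]
contact_force: [0.3, 0.4, -0.1]
opening: 0.006
```

```bash
python3 where.py .5678 .0128 -1.8; python3 mom.py
```

```text
[0.620378   0.01677033 0.11887625] 5.45133711221252 [ 0.25191162  0.352674   -0.11039601] 42.025
along tube, roll offset 0.052388586686365056 -0.005970416581876303
42.02 Ftool [ 0.3 -0.3  0.1] Mtool [ 0.015  0.022 -0.005] cop tool x,y mm [-37.7 -53.8] tilt [-0.0038 -0.0001] yaw 5.45
```

Call:
{"op": "carry_out", "data": {
  "motion": [0.12, 0, 0.5, 0, 0, 0, 0, 0, 0.3, 0, 0, 0, 0, 0, 0.1, 0, 0, 0, 0, 0, 0, 0, 0, 0]
}}

```text
clock: 42.52
tool_pos: [0.6225, 0.0168, 0.1124]
eef_rot: [0.999, 0.047, 0.0, 0.0]
contact_force: [0.3, 0.8, 4.2]
opening: 0.008
```

Call:
{"op": "carry_out", "data": {
  "motion": [0, 0, 0.25, 0, 0, 0, 0, 0, 0.15, 0, 0, 0, 0, 0, 0, 0, 0, 0]
}}

```text
clock: 42.9
tool_pos: [0.623, 0.0161, 0.1119]
eef_rot: [0.999, 0.047, 0.001, 0.0]
contact_force: [-6.1, -0.8, 30.5]
opening: 0.005
```

Call:
{"op": "carry_out", "data": {
  "motion": [0, -0.2, 0, 0, 0, -0.028, 0, -0.4, 0, 0, 0, -0.028, 0, -0.6, 0, 0, 0, -0.028, 0, -0.6, 0, 0, 0, -0.028, 0, -0.4, 0, 0, 0, -0.028, 0, -0.1, 0, 0, 0, -0.028, 0, 0, 0, 0, 0, 0]
}}

```text
clock: 43.78
tool_pos: [0.6194, 0.0386, 0.1119]
eef_rot: [0.991, 0.131, 0.001, 0.001]
contact_force: [-5.8, -1.5, 29.9]
opening: 0.005
```

Call:
{"op": "carry_out", "data": {
  "motion": [0, 0, -0.15, 0, 0, 0, 0, 0, -0.15, 0, 0, 0, 0, 0, -0.2, 0, 0, 0, 0, 0, -0.3, 0, 0, 0, 0, 0, -0.4, 0, 0, 0, 0, 0, -4, 0, 0, 0, -5, 0, -3, 0, 0, 0, -5, 0, -3, 0, 0, 0]
}}

```text
clock: 44.78
tool_pos: [0.5208, 0.0133, 0.2204]
eef_rot: [0.991, 0.131, -0.0, 0.0]
contact_force: [0.8, -0.2, -0.0]
opening: 0.006
```

Call:
{"op": "carry_out", "data": {
  "motion": [0, 0, 0, 0, 0, 0, 0, 0, 0, 0, 0, 0]
}}

```text
clock: 45.02
tool_pos: [0.5228, 0.0138, 0.2198]
eef_rot: [0.991, 0.131, 0.0, -0.0]
contact_force: [-0.2, 0.2, -0.6]
opening: 0.006
```

```bash
python3 -c "
from h import *
look('w10')"; python3 mom.py
```

```text
tcp [0.5228 0.0138 0.2198] yaw 15.08 t 45.02
line [0.5518 0.0194] 12.63 496 0.202
tube -1 [ 0.5729  0.0234  0.0464  0.0214 -0.0007]
  CYL x [-0.0495  0.0787] yc -0.0003 yaw deg -0.0 zc 0.0305 world [0.5661 0.0223]
  to tube centre, tool cm [4.4 0.3]
block 0.86 [ 0.532   0.0739  0.0367 -0.0074  0.0575]
45.12 Ftool [0.2 0.4 0.3] Mtool [-0.013 -0.028 -0.049] cop tool x,y mm [140.   47.8] tilt [-0.0002 -0.0004] yaw 15.1
```

That leaves y = −0.3 mm and 0.0°. I'll back off and check.

Call:
{"op": "carry_out", "data": {
  "motion": [-2, 2, -4, 0, 0, 0, -2, 2, -4, 0, 0, 0, 0, 0, 0, 0, 0, 0, 0, 0, 0, 0, 0, 0]
}}

```text
clock: 45.62
tool_pos: [0.4943, -0.0347, 0.2987]
eef_rot: [0.991, 0.132, -0.001, -0.0]
contact_force: [-0.0, 0.1, 0.2]
opening: 0.004
```

```bash
python3 -c "
from h import *
look('w11')
p=snapshot('scene');W=cloud(p);P=[]
for t in ('block','tin','bezel'):
    for cam in ('scene','wrist'):
        s=monitor.get_state(); p=snapshot(cam);W=wcloud(p,s) if cam=='wrist' else cloud(p)
        for o in finder.masks_of(p,t)[:1]: print(cam,t,round(o['p'],2),np.round(np.median(W[o['pixels']&(p['range_z']>0)],0),3))
"
```

```text
tcp [ 0.4943 -0.0347  0.2987] yaw 15.12 t 45.62
line [0.5518 0.0194] 12.6 370 0.221
tube -1 [ 0.5718  0.0214  0.0461  0.02   -0.0025]
  CYL x [-0.0497  0.0786] yc -0.0003 yaw deg 0.05 zc 0.0305 world [0.5659 0.0223]
  to tube centre, tool cm [ 8.4  -3.63]
block 0.59 [ 0.531   0.0721  0.0366 -0.0088  0.056 ]
scene block 0.54 [0.544 0.074 0.033]
wrist block 0.89 [0.531 0.072 0.037]
scene tin 0.49 [0.658 0.118 0.033]
wrist bezel 0.77 [0.416 0.1   0.02 ]
```

View pics/w11.png

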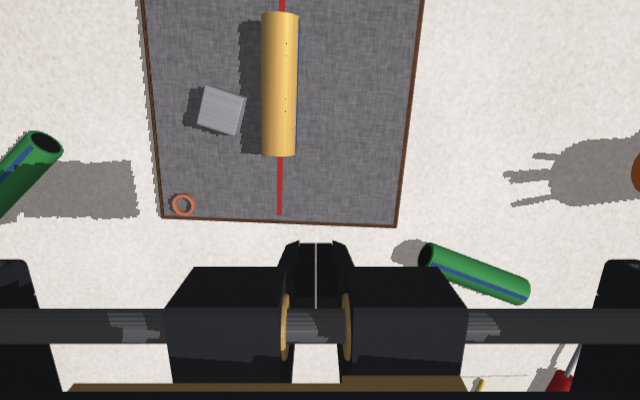

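The picture shows the tube from (280,12) to (278,156), with the red line coming out centred at both ends, at (282,5) and (280,185). The block at (221,110) and the bezel at (183,205) have not moved. I'm handing the job in.

```bash
python3 -c "
from plant import workorder
print(workorder.finish_job())"
```

```text
the job is handed in; nothing more can be done
None
```

The brass tube is at rest on the red line and parallel to it, and the hand is clear. I handed the job in at about 46 s of the 58 s allowed.

**What I did:** I rolled the tube with closed fingertips pressed on its top, in seven short strokes, one of them backward. Most strokes had a small twist near one end to correct the tube's angle to the line.

**Last checks:** the tube's centre measured 0.3 mm from the line, turned 0.05°. The red line showed centred at both tube ends in the picture. The block, bezel and tin measured within about 2 mm of where they started, which is about the calibration error. I did not re-measure the mug, hammer, screwdriver or jar, but the hand never went near them.

**What went wrong on the way:**
- **Overshoot:** the third stroke's twist turned the tube to +4.6°.
- **Twists with little effect:** several correcting twists did almost nothing. The backward stroke was needed to undo the turn, and the forward stroke after it brought the tube onto the line. During these twists the tube pivoted a few degrees on the felt as well as rolling.
- **Fingertip force:** one fingertip press reached 53 N for a moment, and another stroke ran at about 40 N. The other hard presses were about 20–35 N. All of this was at the fingertips, and the wrist stayed well under its 120 N limit.

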